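# Smooth down the label on a soap bottle in the labelling jig

### The arm

A 6-joint arm with a two-finger parallel gripper is mounted at the origin on the work surface. World frame = base frame: x ahead of the robot, y to its left, z up, the work surface at z = 0. Lengths are in mm, angles in rad, forces in N, time in s.
With the tool pointing down it reaches from about 300 to 875 mm from the base axis. Payload 6.4 kg.
Tool frame: the origin (TCP) lies between the finger pads; the fingertips stand 22 mm ahead of it and the grasp point (between the pads) lies 3 mm ahead of it (r.tips_ahead is the distance from the TCP to the fingertips, in mm); z points along the fingers, y is the line along which they close (so a half turn about z gives the same grasp; the last joint's range is limited). The gripper opens to 88 mm and grips with 3 to 60 N. Pads are 18 mm wide; open, the fingers measure 123 mm over their backs; the gripper's body (75 mm by 187 mm) begins 45 mm behind the grasp point.
Start: joints at [-1.312, 0.181, 1.607, -0, 1.354, -0.206], TCP at [257.758, -514.006, 260.714] pointing down, gripper open.
Joint ranges: [-2.99, 2.99], [-0.89, 2.07], [0.3, 2.58], [-1.14, 4.28], [0, 2.63], [-3.12, 3.12]. Speed limits (rad/s): [2.57, 2.57, 3.01, 3.14, 3.14, 3.14].

### API

Orientations are given as a unit quaternion [w, x, y, z].
In Python, from bench import r gives the robot as it stands.
- The arm moves only by the tool carry_out, never from a script. Its argument "series" is a list of rows, each an object of numbers: "dx", "dy", "dz": the shift along the tool's x, y, z in m; "yaw": the turn about the tool's z in rad. A call has 1 to 10 rows; each row shifts and turns the commanded pose from where the row before left it, along the tool's axes as they then stand; what a row does not reach is not made up. A row lasts 1/8 s, in which the tool goes at most 62.5 mm and 10.7 degrees, less where a joint would pass 70% of its speed; a pose out of reach is approached as far as the arm can. A call is refused whole if a number of a shift passes 0.0625 or a number of a turn 0.188, either way. A call with a gripper value outside its range is refused whole. "claw" is the closure, from -1 (fully open) to 1 (shut), set as the call begins (left out, the last holds). The fingers move at their own pace and stop on an object; "newtons" is the grip in N (left out, the last holds). Time passes only in rows, so rows that do not move let the fingers close. It gives the time, the measured TCP pose, the force, the opening and the grip force at its end, in the units of the state.
- r.read_state(): the state, without advancing time (a new reading comes with each control period).
- r.snapshot(name): name is "side" or "top"; returns the picture (420x560x3 uint8, red, green, blue); there is no depth.
- r.camera_info(name): a dict with "K" (3x3 intrinsics, pixels), "R" (3x3) and "t" (3): a world point X has camera coordinates R X + t. Camera axes: x right, y down, z forward; pixel columns grow to the right and rows downward; lengths in mm; the calibration is good to about 2 mm. A picture is of the moment at which its call begins. camera_info takes no time and is no camera call.
- r.sign_off(): hands the job in; it is judged then, once.
Trained networks look in the newest picture that a camera, given by its name, has taken for a name from the list of things; names that differ only in an ending like _2 or _b are one class to them, and where a whole thing is asked for, a point or a joint stands for the part that bears it (a point fixed in the world has none). Each returns a list of dicts, best first, with "p" (0 to 1); they miss things now and then, are a little off and sometimes report something else, mostly with a low value. They report only what shows in the picture. A call takes as long as a camera call.
- r.trace(label, camera): "pixels" (420x560 bool, what is visible of it) and "xy" ([column, row] in pixels, amid what is visible of it).
The state is a dict: "t": time; "joint_pos": joint angles; "qd": joint speeds; "joint_torque": joint torques, N m; "ee_pos": TCP position; "tool_rot": TCP orientation; "contact_force": force on the tool from outside, world axes, zero at the start; "ft_torque": the same for the moment, N m; "grip_width": opening from 0.0 (shut) to 1.0 (fully open); "gripper_force": force on a finger pad.
Only numpy, scipy, OpenCV 4.12 (cv2) and the standard library are available. Lean on these libraries where they do the work, as an engineer would, in place of code of your own. Each camera call takes 0.05 s, during which the arm holds its last target. There are 200 camera calls.

### The job

Smooth the new label down onto the soap bottle that lies in the wooden jig: put your fingertips lightly on the label at the end nearest the cap and stroke along it to the end nearest the bottle's foot, in one go without lifting off on the way, then take the hand clear. Press only gently, leave the bottle lying in the jig without gripping, lifting or shifting it, and leave everything else around it where it is.

Things in the scene. Friction and masses are not known exactly. Their poses are not given: they have to be found in the camera images.
- bottle: yellow oval soap bottle, 0.5 kg, lying on its back in the jig, loose: body 190 mm long, 85 mm wide, label face 58 mm above its underside. Origin at the middle of the body's underside; x points from cap to foot, z up through the label. The white cap reaches to 148 mm on the -x side, the flat foot is at +95 mm
- label_cap_end (a point): middle of the label's short edge nearest the cap, on the label's face; its x axis points along the label towards the foot, z out of the label (up)
- label_middle (a point): centre of the label's face; axes as label_cap_end. The label is light blue, 130 mm long (x) and 60 mm wide (y), flat and level, about 76 mm above the table, on a front wall of the bottle (172 x 70 mm) that yields: it sinks straight down as one piece, 1 mm for each 1 N, 8 mm at most (then it is hard), and springs back. The label stands 1 mm proud of that wall, and the wall goes on flat for 20 mm past either end of the label.
- label_foot_end (a point): middle of the label's short edge nearest the foot of the bottle; axes as label_cap_end. Fingers held shut fit well on the label; wide-open ones would straddle it
- label_1: length 1 of 5 of the one continuous label, counted from the cap end (it bears a white printed field); 26 mm along the bottle, 60 mm across; origin 2 mm under the middle of its face, axes as label_cap_end
- label_2: length 2 of 5 of the one continuous label, counted from the cap end; 26 mm along the bottle, 60 mm across; origin 2 mm under the middle of its face, axes as label_cap_end
- label_3: length 3 of 5 of the one continuous label, counted from the cap end; 26 mm along the bottle, 60 mm across; origin 2 mm under the middle of its face, axes as label_cap_end
- label_4: length 4 of 5 of the one continuous label, counted from the cap end; 26 mm along the bottle, 60 mm across; origin 2 mm under the middle of its face, axes as label_cap_end
- label_5: length 5 of 5 of the one continuous label, counted from the cap end; 26 mm along the bottle, 60 mm across; origin 2 mm under the middle of its face, axes as label_cap_end
- jig: labelling jig, fixed: plywood board 340 x 220 mm, 18 mm thick, origin under its centre, x along the bottle from cap to foot. The bottle lies with its centre 30 mm to the +y side between two wooden rails (tops 52 mm above the table, lower than the label) and with its foot about 2 to 5 mm from a stop block (top 63 mm above the table) that keeps it from sliding along x
- spare_block: pale wooden block 60 x 45 x 40 mm lying loose on the jig's board beside the bottle; origin under its centre
- loose_cap: loose white bottle cap, 33 mm across, 30 mm high, standing on the jig's board near the cap end; origin under its centre
- bottle_a: finished bottle standing upright, 48 x 85 mm, 243 mm tall; origin under its centre
- bottle_b: finished bottle standing upright, as bottle_a
- bottle_c: finished bottle standing upright, as bottle_a
- label_roll: paper roll standing on end, 100 mm across, 62 mm high; origin under its centre
- stop_block: loose wooden block 90 x 45 x 45 mm; origin under its centre

How it is judged:
By the outcome, as a careful person would: the job done as asked, in the order asked, and still so for the second after the job is handed in, with the robot touching nothing.
It also fails if it takes over 40 s, if anything falls off the work surface, if the arm or the gripper's body presses on something with over 40 N, if the wrist force passes 120 N, or if a joint passes its speed limit or range.

## Working session

There is one attempt and no reset: what is moved stays moved. The work goes in short steps, Python scripts to look and compute and a tool call to move; the robot and the scene stay as the last step left them, time stands still between calls to the robot, and variables do not carry over. Pictures are saved under pics/ and viewed, at most 10 in all, crops included, and the job is handed in when it is done.

Besides the shell and the picture viewer there is one more tool, called after ">>>" as name(argument=value, ...) on one line, values as JSON. carry_out: Moves the arm, as the interface text tells. Its arguments: {"type":"object","properties":{"series":{"type":"array"},"claw":{"type":"number"},"newtons":{"type":"number"}},"required":["series"]}

```bash
mkdir -p pics
cat > h.py <<'E'
import numpy as np, cv2
from bench import r
def ray(cam,uv):
    c=r.camera_info(cam);K,R,t=map(np.array,(c["K"],c["R"],c["t"]))
    return -R.T@t, R.T@np.linalg.inv(K)@np.array([uv[0],uv[1],1.])
def at_z(cam,uv,z):
    o,d=ray(cam,uv); return o+d*(z-o[2])/d[2]
E
python3 - <<'E'
from h import *
ims=[]
for c in("top","side"):
    im=r.snapshot(c); cv2.imwrite(f"pics/{c}0.png",im[:,:,::-1])
    o,_=ray(c,(0,0)); print(c,o.round())
for n,z in(("label_middle",76),("label_1",76),("bottle",60),("loose_cap",30),("spare_block",58),("jig",18),("bottle_a",243),("label_roll",62)):
    for d in r.trace(n,"top")[:5]:
        m=d["pixels"].astype(np.uint8); print(n,round(d["p"],2),np.round(d["xy"]),m.sum(),at_z("top",d["xy"],z).round(1))
        if m.sum()>20:
            ctr=max(cv2.findContours(m,0,1)[0],key=cv2.contourArea)[:,0]
            P=np.array([at_z("top",p,z)[:2] for p in ctr],np.float32); print("   rect",cv2.minAreaRect(P))
print(r.read_state())
E
```

```text
top [ 365.   -7. 1041.]
side [ 21. 809. 924.]
label_middle 0.82 [258. 215.] 1815 [501.6  27.5  76. ]
   rect ((493.1824951171875, 28.79505157470703), (72.35256958007812, 173.72357177734375), 36.26637268066406)
label_middle 0.18 [266. 214.] 220 [504.    5.8  76. ]
   rect ((509.4217834472656, 9.600944519042969), (59.566261291503906, 25.070049285888672), 36.85408020019531)
label_1 0.81 [258. 218.] 225 [495.4  27.3  76. ]
   rect ((493.465087890625, 30.708839416503906), (59.45759582519531, 26.19049644470215), 35.026859283447266)
label_1 0.74 [239. 228.] 235 [467.   74.2  76. ]
   rect ((463.4349060058594, 71.91798400878906), (59.71223068237305, 25.90928840637207), 36.84305953979492)
label_1 0.72 [247. 226.] 210 [474.2  54.1  76. ]
   rect ((477.8793029785156, 51.27225112915039), (57.7279052734375, 25.32659912109375), 35.20941162109375)
label_1 0.71 [267. 213.] 255 [507.7   3.8  76. ]
   rect ((509.5362548828125, 9.419410705566406), (61.07170104980469, 28.54660415649414), 35.03189468383789)
label_1 0.5 [275. 206.] 228 [525.1 -17.3  76. ]
   rect ((525.2561645507812, -11.513818740844727),
[... 2015 characters left out ...]
31226819e+00,  1.80824607e-01,  1.60702213e+00, -2.68602358e-05,
        1.35380668e+00, -2.06307674e-01]), 'qd': array([ 1.03843873e-05,  7.16201580e-05, -2.16444223e-04, -1.22813547e-03,
        1.08480516e-03,  1.29510284e-03]), 'joint_torque': array([-1.66021873e-03, -4.33455563e+01, -3.41872823e+01,  7.01854192e-02,
        3.19943111e-02, -2.02047642e-05]), 'ee_pos': array([ 257.76323631, -513.9863804 ,  260.68989722]), 'tool_rot': array([-3.00307834e-05,  9.73111655e-01,  2.30333900e-01, -1.39038542e-05]), 'contact_force': array([ 0.30368705, -1.41759624, -0.23748107]), 'ft_torque': array([ 0.02107311, -0.00583768, -0.07233268]), 'gripper_force': 0.0, 'grip_width': 0.9984326509359407}
```

Run:
```python
import cv2
a=cv2.imread("pics/top0.png")[120:290,180:340]; cv2.imwrite("pics/tc.png",cv2.resize(a,None,fx=3.5,fy=3.5,interpolation=2))
```

```text
(no output)
```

View pics/tc.png

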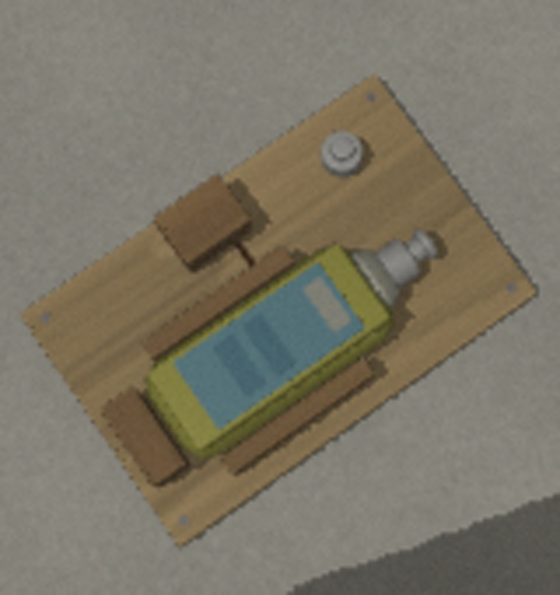

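View pics/side0.png

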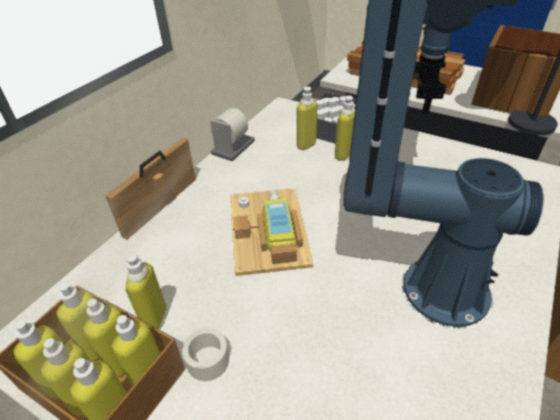

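View pics/top0.png

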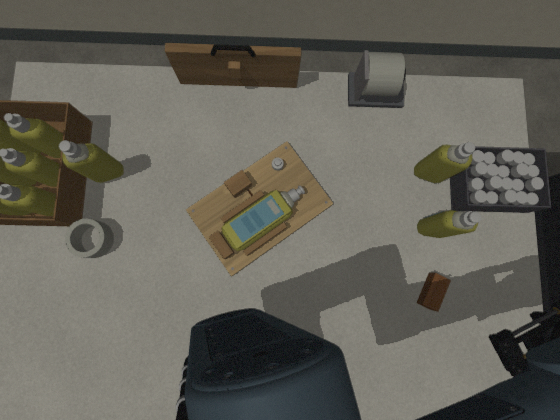

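The crop shows the bottle's cap at upper right and its foot at lower left, against the stop block. The label runs from about (278,205) at the cap end to (235,232) at the foot end in the full image. The five label pieces agree with this: cap end at about (533,-22), foot end at about (455,82), heading 126.5°. I'll raise, shut the fingers and travel.

>>> carry_out(series=[{"dz": -0.06},{"dx": 0.0388,"dy": -0.0266},{"dx": 0.0388,"dy": -0.0266},{"dx": 0.0388,"dy": -0.0266},{"dx": 0.0388,"dy": -0.0266},{"dx": 0.0388,"dy": -0.0266},{"dx": 0.0388,"dy": -0.0266},{"dx": 0.0388,"dy": -0.0266},{"dx": 0.0388,"dy": -0.0266},{"dx": 0.0388,"dy": -0.0266}], claw=1, newtons=5)

```text
invalid input at $.series[0]: expected keys dx, dy, dz, yaw
```

>>> carry_out(series=[{"dx": 0.0388,"dy": -0.0266},{"dx": 0.0388,"dy": -0.0266},{"dx": 0.0388,"dy": -0.0266},{"yaw": -0.1744},{"yaw": -0.1744},{"yaw": -0.1744},{"yaw": -0.1744},{"yaw": -0.1744},{"yaw": -0.1744},{"yaw": -0.1744}])

```text
invalid input at $.series[0]: expected keys dx, dy, dz, yaw
```

>>> carry_out(series=[{"yaw": -0.1744},{"yaw": -0.1744},{"yaw": -0.1744},{"dz": 0.05},{"dz": 0.05},{"dz": 0.05},{}])

```text
invalid input at $.series[0]: expected keys dx, dy, dz, yaw
```

All four keys are needed in every row.

>>> carry_out(series=[{"dx": 0,"dy": 0,"dz": -0.06,"yaw": 0},{"dx": 0.0388,"dy": -0.0266,"dz": 0,"yaw": 0},{"dx": 0.0388,"dy": -0.0266,"dz": 0,"yaw": 0},{"dx": 0.0388,"dy": -0.0266,"dz": 0,"yaw": 0},{"dx": 0.0388,"dy": -0.0266,"dz": 0,"yaw": 0},{"dx": 0.0388,"dy": -0.0266,"dz": 0,"yaw": 0},{"dx": 0.0388,"dy": -0.0266,"dz": 0,"yaw": 0},{"dx": 0.0388,"dy": -0.0266,"dz": 0,"yaw": 0},{"dx": 0.0388,"dy": -0.0266,"dz": 0,"yaw": 0},{"dx": 0.0388,"dy": -0.0266,"dz": 0,"yaw": 0}], claw=1, newtons=5)

```text
t: 1.75
ee_pos: [463.2, -142.0, 321.0]
tool_rot: [0.0, 0.973, 0.23, 0.0]
contact_force: [0.0, -1.2, 0.2]
grip_width: 0.009
gripper_force: 0.0
```

>>> carry_out(series=[{"dx": 0.0388,"dy": -0.0266,"dz": 0,"yaw": 0},{"dx": 0.0388,"dy": -0.0266,"dz": 0,"yaw": 0},{"dx": 0.0388,"dy": -0.0266,"dz": 0,"yaw": 0},{"dx": 0,"dy": 0,"dz": 0,"yaw": -0.1744},{"dx": 0,"dy": 0,"dz": 0,"yaw": -0.1744},{"dx": 0,"dy": 0,"dz": 0,"yaw": -0.1744},{"dx": 0,"dy": 0,"dz": 0,"yaw": -0.1744},{"dx": 0,"dy": 0,"dz": 0,"yaw": -0.1744},{"dx": 0,"dy": 0,"dz": 0,"yaw": -0.1744},{"dx": 0,"dy": 0,"dz": 0,"yaw": -0.1744}])

```text
t: 3.0
ee_pos: [530.9, -19.9, 320.8]
tool_rot: [0.0, 0.663, 0.748, 0.0]
contact_force: [0.3, 0.3, 0.1]
grip_width: 0.006
gripper_force: 0.0
```

>>> carry_out(series=[{"dx": 0,"dy": 0,"dz": 0,"yaw": -0.1744},{"dx": 0,"dy": 0,"dz": 0,"yaw": -0.1744},{"dx": 0,"dy": 0,"dz": 0,"yaw": -0.1744},{"dx": 0,"dy": 0,"dz": 0.05,"yaw": 0},{"dx": 0,"dy": 0,"dz": 0.05,"yaw": 0},{"dx": 0,"dy": 0,"dz": 0.05,"yaw": 0},{"dx": 0,"dy": 0,"dz": 0,"yaw": 0}])

```text
t: 3.88
ee_pos: [528.0, -19.2, 167.1]
tool_rot: [-0.004, 0.45, 0.893, -0.001]
contact_force: [0.2, 0.0, 1.1]
grip_width: 0.008
gripper_force: 0.0
```

Run:
```python
from h import *
s=r.read_state();print(s["t"],s["ee_pos"],s["tool_rot"],s["contact_force"],s["joint_pos"].round(2),s["grip_width"])
w,x,y,z=s["tool_rot"];print("xang",np.degrees(2*np.arctan2(y,x)),"tilt",w,z)
a=[r.snapshot(c) for c in("top","side")]
a=[cv2.resize(i[y0:y0+150,x0:x0+150],(400,400),interpolation=2) for i,(x0,y0) in zip(a,((185,130),(200,140)))]
cv2.imwrite("pics/b.png",np.hstack(a)[:,:,::-1])
P=[]
for d in r.trace("label_1","side")[:5]:
    print(round(d["p"],2),d["pixels"].sum(),at_z("side",d["xy"],76).round(1))
```

```text
3.875 [527.98619135 -19.23695964 167.13468471] [-4.17465744e-03  4.49698876e-01  8.93170045e-01 -8.73549884e-04] [0.20815114 0.03503713 1.09102988] [-0.26  0.19  1.8  -0.    1.16 -0.9 ] 0.00846913596115107
xang 126.55074365953374 tilt -0.00417465744371392 -0.0008735498837338258
0.67 108 [523.2   3.   76. ]
0.63 104 [527.5   5.2  76. ]
0.49 115 [474.9  53.2  76. ]
0.49 151 [467.5  82.2  76. ]
0.41 113 [506.8  28.8  76. ]
```

View pics/b.png

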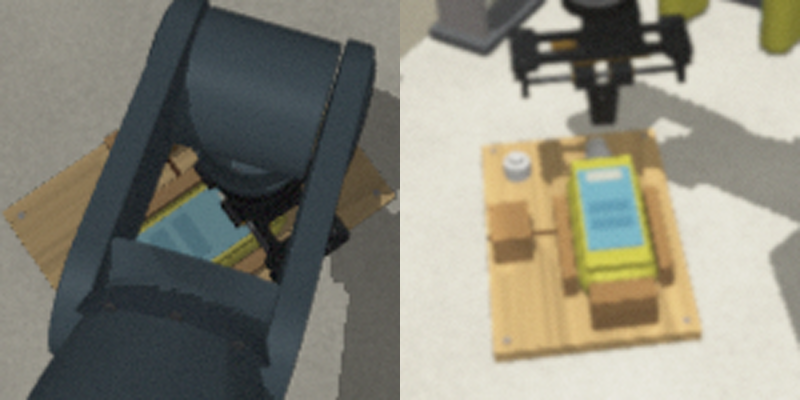

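Run:
```python
from h import *
for c,f,(x0,y0,x1,y1) in(("top","top0",(205,180,310,260)),("side","side0",(250,185,310,265))):
    im=cv2.imread(f"pics/{f}.png").astype(int); b,g,rd=im[...,0],im[...,1],im[...,2]
    m=((b-rd)>15).astype(np.uint8); k=np.zeros_like(m); k[y0:y1,x0:x1]=m[y0:y1,x0:x1]
    k=cv2.morphologyEx(k,cv2.MORPH_CLOSE,np.ones((3,3)))
    ctr=max(cv2.findContours(k,0,1)[0],key=cv2.contourArea)[:,0]
    P=np.array([at_z(c,p,76)[:2] for p in ctr],np.float32); print(c,len(ctr),cv2.minAreaRect(P), cv2.boxPoints(cv2.minAreaRect(P)).round(1).tolist())
s=r.read_state();print(s["t"],s["ee_pos"],s["tool_rot"].round(4),s["contact_force"].round(2))
```

```text
top 117 ((494.0418395996094, 30.398574829101562), (58.44854736328125, 128.01589965820312), 36.527400970458984) [[432.5, 64.4000015258789], [508.70001220703125, -38.400001525878906], [555.5999755859375, -3.5999999046325684], [479.3999938964844, 99.19999694824219]]
side 97 ((493.21160888671875, 32.8797492980957), (56.96961975097656, 125.6761245727539), 36.39331817626953) [[433.0, 66.5999984741211], [507.6000061035156, -34.599998474121094], [553.4000244140625, -0.800000011920929], [478.8999938964844, 100.4000015258789]]
4.025 [532.3317978  -20.33152079 173.03312526] [1.600e-03 4.496e-01 8.932e-01 3.000e-04] [0.05 0.19 1.05]
```

>>> carry_out(series=[{"dx": 0.002,"dy": 0,"dz": 0.012,"yaw": 0},{"dx": 0,"dy": 0,"dz": 0.015,"yaw": 0},{"dx": 0,"dy": 0,"dz": 0.015,"yaw": 0},{"dx": 0,"dy": 0,"dz": 0.012,"yaw": 0},{"dx": 0,"dy": 0,"dz": 0.006,"yaw": 0},{"dx": 0,"dy": 0,"dz": 0.002,"yaw": 0},{"dx": 0,"dy": 0,"dz": 0,"yaw": 0},{"dx": 0,"dy": 0,"dz": 0,"yaw": 0},{"dx": 0,"dy": 0,"dz": 0,"yaw": 0},{"dx": 0,"dy": 0,"dz": 0,"yaw": 0}])

```text
t: 5.28
ee_pos: [529.8, -18.4, 108.9]
tool_rot: [0.0, 0.45, 0.893, 0.0]
contact_force: [0.8, 0.7, 0.5]
grip_width: 0.009
gripper_force: 0.0
```

>>> carry_out(series=[{"dx": 0,"dy": 0,"dz": 0.003,"yaw": 0},{"dx": 0,"dy": 0,"dz": 0.003,"yaw": 0},{"dx": 0,"dy": 0,"dz": 0.002,"yaw": 0},{"dx": 0,"dy": 0,"dz": 0.001,"yaw": 0},{"dx": 0,"dy": 0,"dz": 0.001,"yaw": 0},{"dx": 0,"dy": 0,"dz": 0,"yaw": 0},{"dx": 0,"dy": 0,"dz": 0,"yaw": 0}])

```text
t: 6.15
ee_pos: [529.7, -18.4, 98.8]
tool_rot: [0.0, 0.45, 0.893, 0.0]
contact_force: [-0.6, -0.1, 0.2]
grip_width: 0.006
gripper_force: 0.0
```

>>> carry_out(series=[{"dx": 0,"dy": 0,"dz": 0.001,"yaw": 0},{"dx": 0,"dy": 0,"dz": 0.001,"yaw": 0},{"dx": 0,"dy": 0,"dz": 0,"yaw": 0},{"dx": 0,"dy": 0,"dz": 0,"yaw": 0}])

```text
t: 6.65
ee_pos: [529.8, -18.4, 96.9]
tool_rot: [0.0, 0.45, 0.893, 0.0]
contact_force: [-0.0, -0.0, 1.4]
grip_width: 0.006
gripper_force: 0.7
```

>>> carry_out(series=[{"dx": 0,"dy": 0,"dz": 0.001,"yaw": 0},{"dx": 0,"dy": 0,"dz": 0.001,"yaw": 0},{"dx": 0,"dy": 0,"dz": 0,"yaw": 0},{"dx": 0,"dy": 0,"dz": 0,"yaw": 0}])

```text
t: 7.15
ee_pos: [529.8, -18.4, 94.9]
tool_rot: [0.0, 0.45, 0.893, 0.0]
contact_force: [-0.1, 0.3, 3.5]
grip_width: 0.004
gripper_force: 1.7
```

>>> carry_out(series=[{"dx": 0.002,"dy": 0,"dz": 0,"yaw": 0},{"dx": 0.005,"dy": 0,"dz": 0,"yaw": 0},{"dx": 0.0065,"dy": 0,"dz": 0,"yaw": 0},{"dx": 0.0065,"dy": 0,"dz": 0,"yaw": 0},{"dx": 0.0065,"dy": 0,"dz": 0,"yaw": 0},{"dx": 0.0065,"dy": 0,"dz": 0,"yaw": 0},{"dx": 0.0065,"dy": 0,"dz": 0,"yaw": 0},{"dx": 0.0065,"dy": 0,"dz": 0,"yaw": 0},{"dx": 0.0065,"dy": 0,"dz": 0,"yaw": 0},{"dx": 0.0065,"dy": 0,"dz": 0,"yaw": 0}])

```text
t: 8.4
ee_pos: [494.3, 29.4, 94.7]
tool_rot: [0.0, 0.45, 0.893, 0.0]
contact_force: [1.3, -1.9, 3.6]
grip_width: 0.006
gripper_force: 1.8
```

>>> carry_out(series=[{"dx": 0.0065,"dy": 0,"dz": 0,"yaw": 0},{"dx": 0.0065,"dy": 0,"dz": 0,"yaw": 0},{"dx": 0.0065,"dy": 0,"dz": 0,"yaw": 0},{"dx": 0.0065,"dy": 0,"dz": 0,"yaw": 0},{"dx": 0.0065,"dy": 0,"dz": 0,"yaw": 0},{"dx": 0.0065,"dy": 0,"dz": 0,"yaw": 0},{"dx": 0.0065,"dy": 0,"dz": 0,"yaw": 0},{"dx": 0.0065,"dy": 0,"dz": 0,"yaw": 0},{"dx": 0.0065,"dy": 0,"dz": 0,"yaw": 0},{"dx": 0.005,"dy": 0,"dz": 0,"yaw": 0}])

```text
t: 9.65
ee_pos: [456.4, 80.4, 94.7]
tool_rot: [-0.0, 0.45, 0.893, -0.0]
contact_force: [1.9, -3.6, 3.6]
grip_width: 0.005
gripper_force: 1.7
```

>>> carry_out(series=[{"dx": 0.003,"dy": 0,"dz": 0,"yaw": 0},{"dx": 0,"dy": 0,"dz": 0,"yaw": 0}])

```text
t: 9.9
ee_pos: [454.6, 82.9, 94.6]
tool_rot: [-0.0, 0.45, 0.893, 0.0]
contact_force: [0.1, 0.8, 3.3]
grip_width: 0.007
gripper_force: 1.8
```

Now at the foot end, still in light contact. Lifting straight up.

>>> carry_out(series=[{"dx": 0,"dy": 0,"dz": -0.003,"yaw": 0},{"dx": 0,"dy": 0,"dz": -0.01,"yaw": 0},{"dx": 0,"dy": 0,"dz": -0.03,"yaw": 0},{"dx": 0,"dy": 0,"dz": -0.05,"yaw": 0},{"dx": 0,"dy": 0,"dz": -0.05,"yaw": 0},{"dx": 0,"dy": 0,"dz": -0.05,"yaw": 0},{"dx": 0,"dy": 0,"dz": -0.02,"yaw": 0},{"dx": 0,"dy": 0,"dz": 0,"yaw": 0},{"dx": 0,"dy": 0,"dz": 0,"yaw": 0},{"dx": 0,"dy": 0,"dz": 0,"yaw": 0}])

```text
t: 11.15
ee_pos: [454.1, 82.5, 306.1]
tool_rot: [-0.001, 0.45, 0.893, -0.001]
contact_force: [0.5, -0.5, 0.1]
grip_width: 0.007
gripper_force: 0.0
```

Run:
```python
from h import *
a=r.snapshot("side"); cv2.imwrite("pics/e.png",a[:,:,::-1])
im=a.astype(int);m=((im[...,2]-im[...,0])>15).astype(np.uint8);k=np.zeros_like(m);k[185:265,250:310]=m[185:265,250:310]
k=cv2.morphologyEx(k,cv2.MORPH_CLOSE,np.ones((3,3)))
ctr=max(cv2.findContours(k,0,1)[0],key=cv2.contourArea)[:,0]
print(cv2.minAreaRect(np.array([at_z("side",p,76)[:2] for p in ctr],np.float32)),r.read_state()["contact_force"])
```

```text
((493.6054992675781, 32.72496795654297), (56.97148132324219, 126.09921264648438), 36.67558670043945) [ 0.36302561  0.36696392 -0.33073421]
```

View pics/e.png

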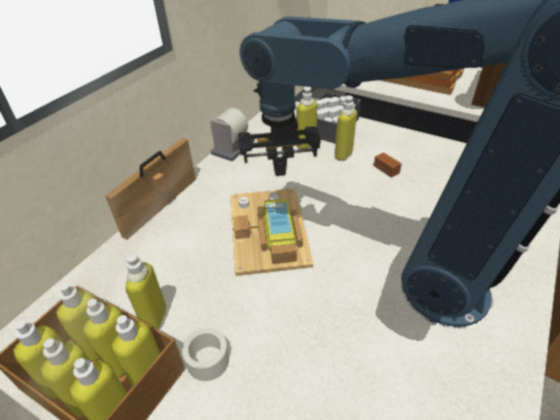

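The bottle lies unmoved in the jig: the label is still at about (279,220), within 0.5 mm of where it was. The hand is clear and everything else is in place.

```bash
python3 -c "
from bench import r
print(r.sign_off())"
```

```text
the job is handed in; nothing more can be done
None
```

I smoothed the label from cap end to foot end in one continuous light stroke (about 3.5 N downward), lifted the hand clear, and handed the job in; the bottle's position before and after agrees to within 0.5 mm.

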